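# Find the slack rake handle and mark it

### The arm

A 6-joint arm with a two-finger parallel gripper is mounted at the origin on the work surface. World frame = base frame: x ahead of the robot, y to its left, z up, the work surface at z = 0. Lengths are in m, angles in degrees, forces in N, time in s.
With the tool pointing down it reaches from about 0.3 to 0.75 m from the base axis. Payload 8.5 kg.
Tool frame: the origin (TCP) lies at the very end of the fingers, on their centre line; the grasp point (between the pads) lies 19 mm behind it (hold_point_z is the distance from the TCP to the grasp point, in m); z points along the fingers, y is the direction in which the jaws open and shut (so a half turn about z gives the same grasp; the last joint's range is limited). The gripper opens to 85 mm and grips with 20 to 120 N. Pads are 22 mm wide; open, the fingers measure 114 mm over their backs; the gripper's body (76 mm by 85 mm) begins 54 mm behind the grasp point. The pads swing forward as they close: fully open they stand 13 mm farther back than shut.
Start: joints at [54.758, 21.807, 74.336, -0, 83.858, -12.336], TCP at [0.214, 0.507, 0.231] pointing down, gripper open.
Joint ranges: [-178.18, 178.18], [-50.72, 133.34], [12.68, 142.11], [-81.47, 261.47], [9.98, 163.14], [-165.26, 165.26]. Speed limits (degrees/s): [136.94, 136.94, 180, 180, 180, 180].

### API

Orientations are given as a 3x3 rotation matrix whose columns are the frame's x, y, z axes.
In Python, from rig import observe, get_image, close_job, hold_point_z gives the robot as it stands. The module is installed in compiled form; this text tells all that it offers.
- The arm moves only by the tool jog_arm, never from a script. Its arguments are lists of equal length, an entry for each row: "travel": the shift along the world's x, y, z in m, a list of three; "dr": the turn, a rotation vector about the world's x, y, z in rad, a list of three. In form: {"travel": [[x, y, z], ...], "dr": [[rx, ry, rz], ...]}. A call has 1 to 20 rows; each row shifts and turns the commanded pose from where the row before left it; what a row does not reach is not made up. A row lasts 1/12 s, in which the tool goes at most 41.7 mm and 7.16 degrees, less where a joint would pass 70% of its speed; a pose out of reach is approached as far as the arm can. A call with a gripper value outside its range is refused whole. "jaw" is the finger opening in m, from 0 to 0.0854, set as the call begins (left out, the last holds). The fingers move at their own pace and stop on an object; "newtons" is the grip in N (left out, the last holds). Time passes only in rows, so rows that do not move let the fingers close. It gives the time, the measured TCP pose, the force and the opening at its end, in the units of the state.
- observe(): the state, without advancing time (a new reading comes with each control period).
- get_image(name): name is "scene" or "top"; returns a dict with "color" (420x560x3 uint8, red, green, blue), "fovy" (degrees; the focal length in pixels is half the picture's height over the tangent of half this angle, whatever the lens; pixels are square), "cx", "cy" (the principal point, pixels), "R" (3x3) and "t" (3): a world point X has camera coordinates R X + t. Camera axes: x right, y down, z forward; pixel columns grow to the right and rows downward; lengths in m; the calibration is good to about 2 mm. A picture is of the moment at which its call begins. There is no depth.
- close_job(): hands the job in, once; it reports no verdict.
The state is a dict: "time_s": time; "q": joint angles; "qvel": joint speeds; "joint_efforts": joint torques, N m; "position": TCP position; "tool_rot": TCP orientation; "ft_force": force on the tool from outside, world axes, zero at the start; "wrist_torque": the same for the moment, N m; "grip_width": finger opening in m.
Only numpy, scipy, OpenCV 4.12 (cv2) and the standard library are available. Lean on these libraries where they do the work, as an engineer would, in place of code of your own. Each camera call takes 0.05 s, during which the arm holds its last target.

### The job

Three hand rakes are clamped head down in the mending rack, and one of them has a worn pin. Gently rock the handles sideways, back and forth along the row, to feel their play without bending a sound one; leave the slack handle leaning to either side as far as it freely goes, then slip the loose marker ring over the peg in front of that handle so that it lies flat on the board. Leave everything else on the bench alone.

Things in the scene. Friction and masses are not known exactly. Their poses are not given: they have to be found in the camera images.
- rack: Fixed plywood board 220 (x) by 420 (y) by 18 mm on the bench (z = 0), origin at the centre of its underside. At x = +50 mm three wooden blocks (70 x 60 mm, tops 68 mm above the bench), 140 mm apart along y, each clamp a hand rake head down, handle up; a peg stands before each at x = -55 mm. The handles rock only along rack y. Exactly one pin, in any of the places, is worn; all look alike.
- left_grip (a point): Middle of the 26 mm thick round grip of the left handle (seen from the robot): 148 mm above the bench, 90 mm above its pin, 30 mm below its top. z points up the handle, upright within 2 degrees at the start. The wood is springy: pushed along rack y it bends 0.8 mm here per N and springs back; bending it 11 mm (14 N) relative to its ferrule spoils it.
- left_ferrule (a point): Steel ferrule (27 mm thick) at the foot of the left handle, 30 mm above its pin, 88 mm above the bench; z points up along it. It turns on the pin and does not bend. A sound pin lets the grip rock freely at most 4 mm each way; the worn one 10 to 26 mm each way, 36 mm in all, with a drag of about 1 N, then it meets a firm stop; it stays where it is left.
- left_peg (a point): Foot of the peg in front of the left handle, on the board (18 mm above the bench). The peg is 16 mm thick and 34 mm tall, its top 52 mm above the bench.
- middle_grip (a point): Middle of the 26 mm thick round grip of the middle handle (seen from the robot): 148 mm above the bench, 90 mm above its pin, 30 mm below its top. z points up the handle, upright within 2 degrees at the start. The wood is springy: pushed along rack y it bends 0.8 mm here per N and springs back; bending it 11 mm (14 N) relative to its ferrule spoils it.
- middle_ferrule (a point): Steel ferrule (27 mm thick) at the foot of the middle handle, 30 mm above its pin, 88 mm above the bench; z points up along it. It turns on the pin and does not bend. A sound pin lets the grip rock freely at most 4 mm each way; the worn one 10 to 26 mm each way, 36 mm in all, with a drag of about 1 N, then it meets a firm stop; it stays where it is left.
- middle_peg (a point): Foot of the peg in front of the middle handle, on the board (18 mm above the bench). The peg is 16 mm thick and 34 mm tall, its top 52 mm above the bench.
- right_grip (a point): Middle of the 26 mm thick round grip of the right handle (seen from the robot): 148 mm above the bench, 90 mm above its pin, 30 mm below its top. z points up the handle, upright within 2 degrees at the start. The wood is springy: pushed along rack y it bends 0.8 mm here per N and springs back; bending it 11 mm (14 N) relative to its ferrule spoils it.
- right_ferrule (a point): Steel ferrule (27 mm thick) at the foot of the right handle, 30 mm above its pin, 88 mm above the bench; z points up along it. It turns on the pin and does not bend. A sound pin lets the grip rock freely at most 4 mm each way; the worn one 10 to 26 mm each way, 36 mm in all, with a drag of about 1 N, then it meets a firm stop; it stays where it is left.
- right_peg (a point): Foot of the peg in front of the right handle, on the board (18 mm above the bench). The peg is 16 mm thick and 34 mm tall, its top 52 mm above the bench.
- ring_center (a point): Centre of the loose dark wooden marker ring, half-way up: 58 mm outside, 34 mm hole, 22 mm high, about 50 g, lying flat on the bench at the start.
- pot: Bystander, leave alone: blue glazed pot, 110 mm across, 110 mm high; origin at its underside.
- sprayer: Bystander, leave alone: clear plastic trigger sprayer, 80 mm across, 207 mm high; origin at its underside.
- tamper: Bystander, leave alone: wooden tamper standing on its 68 mm foot, 100 mm high; origin at its underside.
- cloche: Bystander, leave alone: small glass cloche, 120 mm across, 152 mm high; origin at its underside.
- garden_rake: Bystander, leave alone: loose stainless hand rake lying flat, 245 mm long; x points to the tines, whose tips are 95 mm from the origin, the handle end is 150 mm behind it.
- clay_pot: Bystander, leave alone: terracotta pot upside down, 80 mm across, 70 mm high; origin at its underside.
- seed_tray: Bystander, leave alone: black seed tray, 160 x 240 x 50 mm; origin at its underside.
Things that resemble listed ones, but are neither listed nor needed, are in the scene too. Of the things that look like the part that bears ring_center, take the one that is farthest to the robot's left at the start.

How it is judged:
By the outcome, as a careful person would: the job done as asked, in the order asked, and still so for the second after the job is handed in, with the robot touching nothing.
It also fails if it takes over 67 s, if anything falls off the work surface, if the arm or the gripper's body presses on something with over 40 N, if the wrist force passes 120 N, or if a joint passes its speed limit or range.

## Working session

There is one attempt and no reset: what is moved stays moved. The work goes in short steps, Python scripts to look and compute and a tool call to move; the robot and the scene stay as the last step left them, time stands still between calls to the robot, and variables do not carry over. Pictures are saved under pics/ and viewed, and the job is handed in when it is done.

Besides the shell and the picture viewer there is one more tool, called after ">>>" as name(argument=value, ...), one argument or row to a line, values as JSON. jog_arm: Moves the arm, as the interface text tells. Its arguments: {"type":"object","properties":{"travel":{"type":"array"},"dr":{"type":"array"},"jaw":{"type":"number"},"newtons":{"type":"number"}},"required":["travel","dr"]}

```bash
mkdir -p pics; cat > h.py <<'E'
import numpy as np, cv2
from rig import observe, get_image, hold_point_z
def K(im):
    f=im["color"].shape[0]/2/np.tan(np.radians(im["fovy"])/2); return f,im["cx"],im["cy"]
def ray(im,u,v):
    f,cx,cy=K(im); d=np.array([(u-cx)/f,(v-cy)/f,1.]); R=np.array(im["R"]);t=np.array(im["t"])
    return -R.T@t, R.T@d
def onz(im,u,v,z):
    c,d=ray(im,u,v); return c+d*(z-c[2])/d[2]
def proj(im,X):
    f,cx,cy=K(im); p=np.array(im["R"])@np.array(X)+np.array(im["t"]); return f*p[0]/p[2]+cx, f*p[1]/p[2]+cy
def save(im,n): cv2.imwrite("pics/"+n,im["color"][:,:,::-1])
E
python3 - <<'E'
from h import *
print(observe(),hold_point_z)
import pickle
for n in ("scene","top"):
    im=get_image(n); save(im,n+"0.png"); print(n,im["fovy"],im["cx"],im["cy"],-np.array(im["R"]).T@im["t"],np.array(im["R"]).round(3).tolist())
    pickle.dump(im,open(n+"0.pkl","wb"))
E
```

```text
{'time_s': 0.0, 'q': array([ 5.47566859e+01,  2.18402677e+01,  7.43860540e+01,  9.88254964e-05,
        8.38577205e+01, -1.23351618e+01]), 'qvel': array([ 0.03731179,  0.0470459 ,  0.0276588 ,  0.02082498,  0.0274035 ,
       -0.02674675]), 'joint_efforts': array([ 2.49130435e-04, -4.48449111e+01, -2.31273258e+01, -2.32157463e-04,
        4.90624530e-03,  1.11353793e-05]), 'position': array([0.21390875, 0.5063715 , 0.2307109 ]), 'tool_rot': array([[-9.21129824e-01,  3.89254580e-01, -8.47825176e-04],
       [ 3.89255376e-01,  9.21129100e-01, -1.19697005e-03],
       [ 3.15030368e-04, -1.43258532e-03, -9.99998924e-01]]), 'ft_force': array([-0.5956013 , -0.19790859,  0.27149933]), 'wrist_torque': array([ 0.0615484 , -0.04635769,  0.02900205]), 'grip_width': 0.08519059530219915} 0.0187
scene 52.21139491586589 278.6610000650347 212.31572958730732 [1.36787156 0.15765985 0.86894249] [[-0.213, 0.977, 0.019], [0.642, 0.155, -0.751], [-0.737, -0.147, -0.66]]
top 48.516281604671555 287.28247632986574 212.75117453392005 [ 0.23388673 -0.00452485  1.63420234] [[-0.0, -1.0, 0.019], [-0.981, -0.003, -0.196], [0.196, -0.019, -0.98]]
```

View pics/scene0.png

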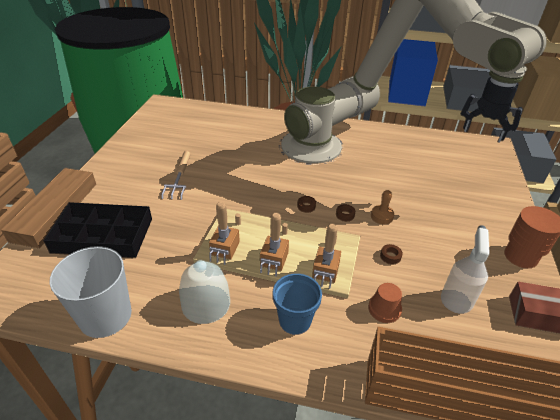

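View pics/top0.png

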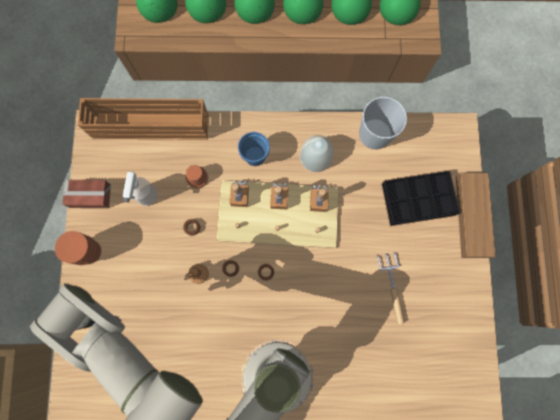

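The top view is seen from above, with robot-left toward the left of the image. Ring candidates in the top picture are (192,227), (231,268) and (266,272). In the scene picture they are (391,254), (345,212) and (307,204). The farthest left is top (192,227) = scene (391,254). I'll check it in close crops.

```bash
python3 - <<'E'
from h import *
import pickle
t=pickle.load(open("top0.pkl","rb"));s=pickle.load(open("scene0.pkl","rb"))
cv2.imwrite("pics/tc.png",cv2.resize(t["color"][140:290,160:350,::-1],None,fx=4,fy=4,interpolation=2))
cv2.imwrite("pics/sc.png",cv2.resize(s["color"][180:300,190:420,::-1],None,fx=3.4,fy=3.4,interpolation=2))
for p in [(192,227),(231,268),(266,272)]: print(onz(t,*p,.011))
for p in [(391,254),(345,212),(307,204)]: print(onz(s,*p,.011))
E
```

```text
[0.50556046 0.29919454 0.011     ]
[0.36209283 0.15898298 0.011     ]
[0.34844777 0.03776357 0.011     ]
[0.50759029 0.30350345 0.011     ]
[0.36152855 0.16252504 0.011     ]
[0.35150445 0.0434072  0.011     ]
```

View pics/tc.png

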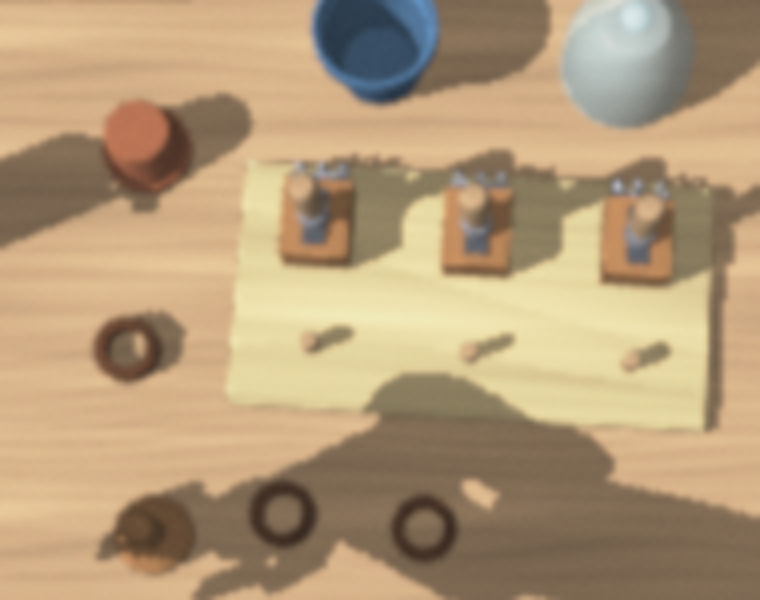

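View pics/sc.png

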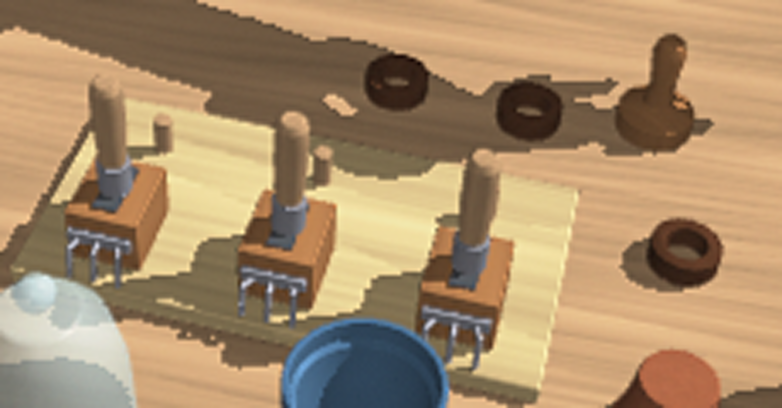

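Close crops confirm a dark ring at top (192,227), with the handles at top (235,187), (278,190), (322,193). Next I'll get the rack pose from the board corners and check it against the peg and handle tops.

```bash
python3 - <<'E'
from h import *
import pickle
t=pickle.load(open("top0.pkl","rb"));s=pickle.load(open("scene0.pkl","rb"))
hsv=cv2.cvtColor(t["color"],cv2.COLOR_RGB2HSV)
def cr(x,y): return x/4-.375+160,y/4-.375+140
# world-left = +y
C={'UL':(245,160),'LL':(228,402),'LR':(708,430),'UR':(712,187)}
W={k:onz(t,*cr(*v),.018) for k,v in C.items()}
for k in W: print(k,W[k].round(4))
rack=lambda k:{'UL':(.11,.21),'LL':(-.11,.21),'LR':(-.11,-.21),'UR':(.11,-.21)}[k]
A=np.array([rack(k) for k in C]);B=np.array([W[k][:2] for k in C])
c=B.mean(0);H=(A.T@(B-c));U,_,V=np.linalg.svd(H);R=(U@V).T
print("top c",c,"ang",np.degrees(np.arctan2(R[1,0],R[0,0])),(B-c-A@R.T).round(4).tolist())
r2w=lambda x,y,z:np.r_[c+R@[x,y],z]
# ring: dark mask
for im,n,p in((t,'top',(192,227)),(s,'scene',(391,254))):
    h=cv2.cvtColor(im["color"],cv2.COLOR_RGB2HSV); x0,y0=p[0]-18,p[1]-18
    m=(h[y0:y0+36,x0:x0+36,2]<110).astype(np.uint8)
    k,l,st,ce=cv2.connectedComponentsWithStats(m); i=1+np.argmax(st[1:,4]); 
    cnt=max(cv2.findContours((l==i).astype(np.uint8),0,1)[0],key=cv2.contourArea)
    e=cv2.fitEllipse(cv2.convexHull(cnt));u,v=e[0][0]+x0,e[0][1]+y0
    print(n,"ring",u,v,e[1],onz(im,u,v,.011),st[i])
big={}
for im,n in((t,'top'),(s,'scene')):
    o=cv2.resize(im["color"][...,::-1],None,fx=4,fy=4,interpolation=2)
    for y in(.14,0,-.14):
        for P,col in((r2w(-.055,y,.018),(0,0,255)),(r2w(-.055,y,.052),(0,255,0)),(r2w(.05,y,.178),(255,0,0)),(r2w(.05,y,.068),(255,0,255)),(r2w(.05,y,.148),(0,255,255))):
            u,v=proj(im,P);cv2.circle(o,(int((u+.375)*4),int((v+.375)*4)),2,col,-1)
    for a in A:
        u,v=proj(im,r2w(*a,.018));cv2.circle(o,(int((u+.375)*4),int((v+.375)*4)),3,(255,255,0),-1)
    big[n]=o
cv2.imwrite("pics/t1.png",big['top'][560:1140,680:1400]);cv2.imwrite("pics/s1.png",big['scene'][720:1200,760:1500])
E
```

```text
UL [0.6765 0.2018 0.018 ]
LL [0.4583 0.2105 0.018 ]
LR [ 0.4346 -0.2082  0.018 ]
UR [ 0.6535 -0.2164  0.018 ]
top c [ 0.5557237 -0.0030801] ang -2.980017087951971 [[-0.0, 0.0008], [0.0015, -0.0018], [-0.0003, -0.0011], [-0.0011, 0.0021]]
top ring 192.68977546691895 226.89303970336914 (14.016866683959961, 15.61836051940918) [0.50594881 0.29679277 0.011     ] [ 11  11  16  15 111]
scene ring 388.0527334213257 254.80996322631836 (19.88141441345215, 28.16625213623047) [0.51257014 0.29563659 0.011     ] [  1   9  28  20 382]
```

View pics/t1.png

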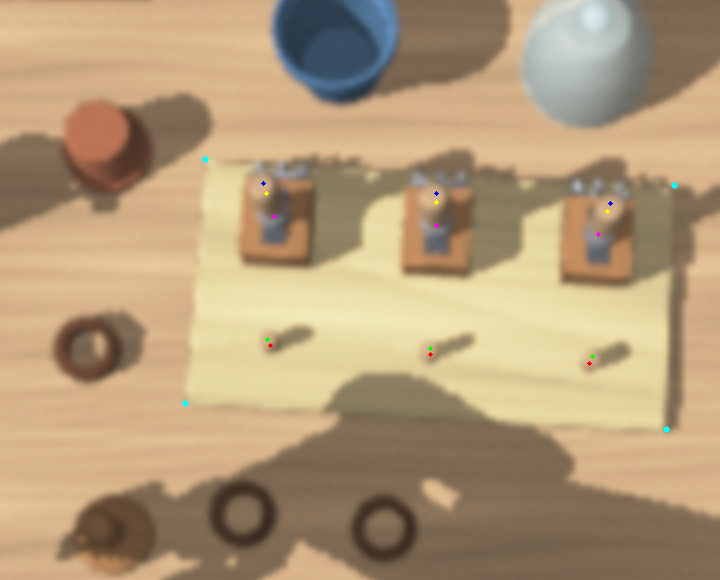

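View pics/s1.png

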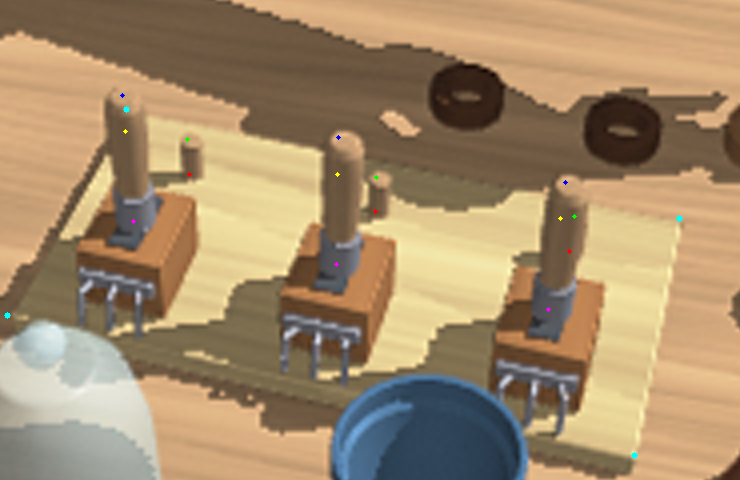

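Positions check out: the rack is at (0.556,-0.003) with yaw about -3°, and the predicted peg and handle points land on the picture. I'll move above the left handle with the jaws along the row, so the open fingers can straddle it and rock it both ways.

>>> jog_arm(
  travel=[
    [0.0222, -0.0207, 0.001],
    [0.0222, -0.0207, 0.001],
    [0.0222, -0.0207, 0.001],
    [0.0222, -0.0207, 0.001],
    [0.0222, -0.0207, 0.001],
    [0.0222, -0.0207, 0.001],
    [0.0222, -0.0207, 0.001],
    [0.0222, -0.0207, 0.001],
    [0.0222, -0.0207, 0.001],
    [0.0222, -0.0207, 0.001],
    [0.0222, -0.0207, 0.001],
    [0.0222, -0.0207, 0.001],
    [0.0222, -0.0207, 0],
    [0.0222, -0.0207, 0],
    [0.0222, -0.0207, 0],
    [0.0222, -0.0207, 0],
    [0.0222, -0.0207, 0],
    [0.0222, -0.0207, 0],
    [0, 0, 0],
    [0, 0, 0],
  ],
  dr=[
    [0, 0, 0.0193],
    [0, 0, 0.0193],
    [0, 0, 0.0193],
    [0, 0, 0.0193],
    [0, 0, 0.0193],
    [0, 0, 0.0193],
    [0, 0, 0.0193],
    [0, 0, 0.0193],
    [0, 0, 0.0193],
    [0, 0, 0.0193],
    [0, 0, 0.0193],
    [0, 0, 0.0193],
    [0, 0, 0.0193],
    [0, 0, 0.0193],
    [0, 0, 0.0193],
    [0, 0, 0.0193],
    [0, 0, 0.0193],
    [0, 0, 0.0193],
    [0, 0, 0],
    [0, 0, 0],
  ],
  jaw=0.052,
  newtons=60,
)

```text
time_s: 1.77
position: [0.6141, 0.133, 0.2422]
tool_rot: [[-0.999, 0.055, -0.002], [0.055, 0.999, 0.0], [0.002, -0.0, -1.0]]
ft_force: [-0.5, 0.1, 0.1]
grip_width: 0.0518
```

```bash
python3 - <<'E'
from h import *
import pickle
s0=pickle.load(open("scene0.pkl","rb"))
im=get_image("scene");o=observe();print(o['time_s'],o['position'],o['tool_rot'].round(3).tolist(),o['ft_force'],o['grip_width'])
cv2.imwrite("pics/s2.png",cv2.resize(im["color"][100:300,190:420,::-1],None,fx=3,fy=3,interpolation=2))
t=pickle.load(open("top0.pkl","rb"))
cv2.imwrite("pics/ringt.png",cv2.resize(t["color"][207:247,172:212,::-1],None,fx=14,fy=14,interpolation=0))
E
```

```text
1.8167 [0.61341516 0.13401366 0.24269308] [[-0.999, 0.053, -0.001], [0.053, 0.999, 0.0], [0.001, 0.0, -1.0]] [-1.70188107 -0.28662659 -0.1410529 ] 0.05188061699221969
```

View pics/s2.png

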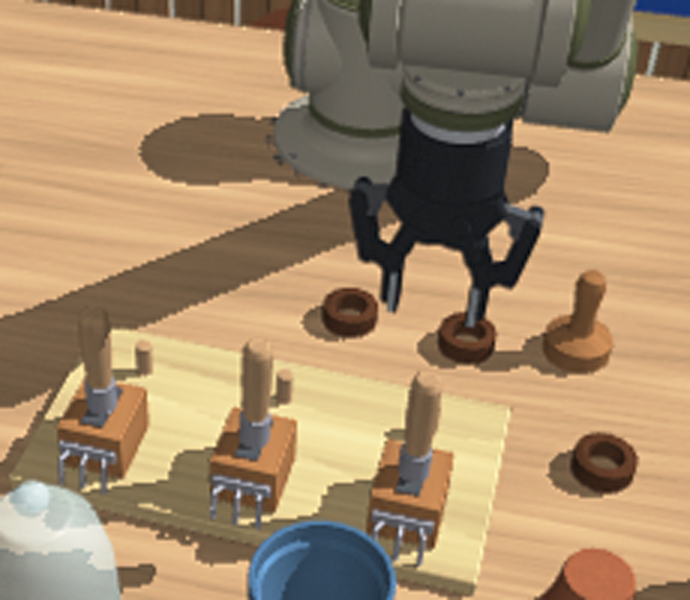

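View pics/ringt.png

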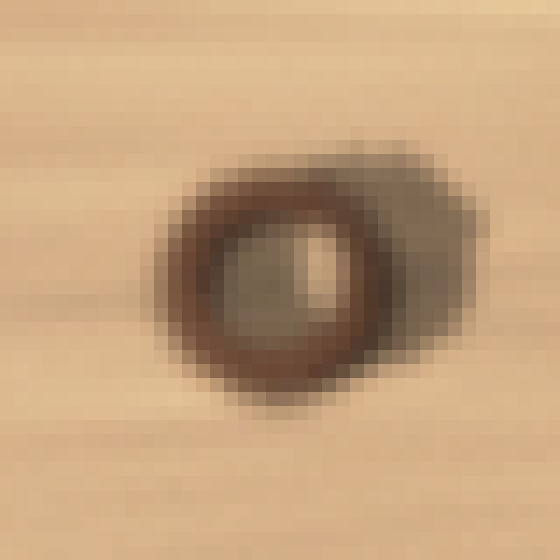

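The fingers hover over the left handle, with tips at about scene (320,203) and (348,207) and the handle top at (331,226). Descending to straddle the grip.

>>> jog_arm(
  travel=[
    [0, 0, -0.0135],
    [0, 0, -0.0135],
    [0, 0, -0.0135],
    [0, 0, -0.0135],
    [0, 0, -0.0135],
    [0, 0, -0.0135],
    [0, 0, -0.0135],
    [0, 0, -0.0135],
    [0, 0, 0],
    [0, 0, 0],
  ],
  dr=[
    [0, 0, 0],
    [0, 0, 0],
    [0, 0, 0],
    [0, 0, 0],
    [0, 0, 0],
    [0, 0, 0],
    [0, 0, 0],
    [0, 0, 0],
    [0, 0, 0],
    [0, 0, 0],
  ],
)

```text
time_s: 2.65
position: [0.6129, 0.135, 0.1354]
tool_rot: [[-0.999, 0.051, -0.001], [0.051, 0.999, 0.0], [0.001, 0.0, -1.0]]
ft_force: [-0.4, 0.3, 0.1]
grip_width: 0.0519
```

```bash
python3 - <<'E'
from h import *
im=get_image("scene");o=observe();print(o['time_s'],o['position'],o['ft_force'],o['grip_width'])
cv2.imwrite("pics/s3.png",cv2.resize(im["color"][150:290,260:420,::-1],None,fx=4,fy=4,interpolation=2))
E
```

```text
2.7 [0.61341063 0.1347922  0.13621728] [0.01729195 0.6516533  0.54018954] 0.05174235400016966
```

View pics/s3.png

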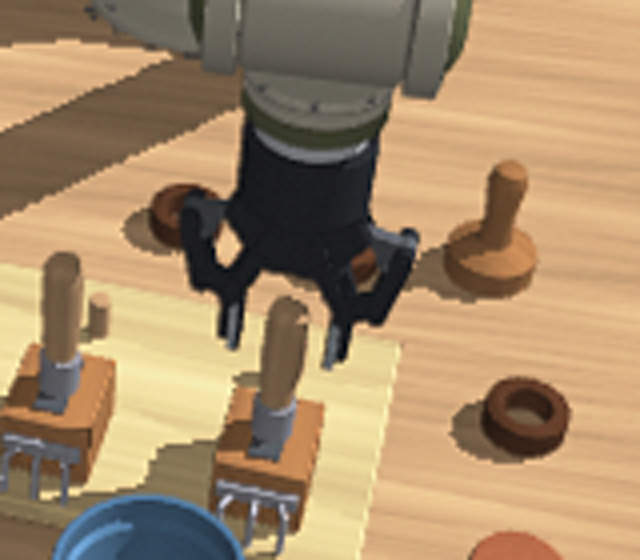

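The fingers straddle the left handle evenly: tips at crop (232,345) and (335,362), handle between them at (284,350). Rocking it toward +y in small steps.

>>> jog_arm(
  travel=[
    [0.0001, 0.002, 0],
    [0.0001, 0.002, 0],
    [0.0001, 0.002, 0],
    [0.0001, 0.002, 0],
    [0.0001, 0.002, 0],
    [0.0001, 0.002, 0],
    [0, 0, 0],
  ],
  dr=[
    [0, 0, 0],
    [0, 0, 0],
    [0, 0, 0],
    [0, 0, 0],
    [0, 0, 0],
    [0, 0, 0],
    [0, 0, 0],
  ],
)

```text
time_s: 3.28
position: [0.6142, 0.1464, 0.1353]
tool_rot: [[-0.999, 0.052, -0.0], [0.052, 0.999, 0.0], [0.0, 0.0, -1.0]]
ft_force: [-0.4, -0.4, 0.2]
grip_width: 0.052
```

>>> jog_arm(
  travel=[
    [0.0001, 0.002, 0],
    [0.0001, 0.002, 0],
    [0, 0, 0],
    [0, 0, 0],
  ],
  dr=[
    [0, 0, 0],
    [0, 0, 0],
    [0, 0, 0],
    [0, 0, 0],
  ],
)

```text
time_s: 3.62
position: [0.6145, 0.15, 0.1353]
tool_rot: [[-0.999, 0.052, -0.0], [0.052, 0.999, -0.0], [0.0, -0.0, -1.0]]
ft_force: [0.2, -0.8, 0.7]
grip_width: 0.0518
```

>>> jog_arm(
  travel=[
    [0.0001, 0.002, 0],
    [0.0001, 0.002, 0],
    [0, 0, 0],
    [0, 0, 0],
  ],
  dr=[
    [0, 0, 0],
    [0, 0, 0],
    [0, 0, 0],
    [0, 0, 0],
  ],
)

```text
time_s: 3.95
position: [0.6148, 0.1539, 0.1355]
tool_rot: [[-0.999, 0.052, 0.0], [0.052, 0.999, -0.0], [-0.0, -0.0, -1.0]]
ft_force: [-0.3, -2.1, 1.9]
grip_width: 0.0522
```

>>> jog_arm(
  travel=[
    [0.0001, 0.002, 0],
    [0, 0, 0],
    [0, 0, 0],
  ],
  dr=[
    [0, 0, 0],
    [0, 0, 0],
    [0, 0, 0],
  ],
)

```text
time_s: 4.2
position: [0.6149, 0.1557, 0.1356]
tool_rot: [[-0.999, 0.052, 0.001], [0.052, 0.999, -0.001], [-0.001, -0.001, -1.0]]
ft_force: [-0.3, -4.8, 3.3]
grip_width: 0.0521
```

>>> jog_arm(
  travel=[
    [0.0001, 0.0015, 0],
    [0, 0, 0],
    [0, 0, 0],
  ],
  dr=[
    [0, 0, 0],
    [0, 0, 0],
    [0, 0, 0],
  ],
)

```text
time_s: 4.45
position: [0.615, 0.157, 0.1356]
tool_rot: [[-0.999, 0.053, 0.001], [0.053, 0.999, -0.001], [-0.001, -0.001, -1.0]]
ft_force: [-1.0, -6.4, 5.0]
grip_width: 0.0518
```

Stiffness of about 1.3 N/mm from y≈0.152, so the left handle looks sound on this side. Checking the other side.

>>> jog_arm(
  travel=[
    [-0.0003, -0.006, 0],
    [-0.0003, -0.006, 0],
    [-0.0003, -0.006, 0],
    [-0.0003, -0.006, 0],
    [-0.0003, -0.006, 0],
    [-0.0002, -0.004, 0],
    [-0.0002, -0.003, 0],
    [0, 0, 0],
    [0, 0, 0],
  ],
  dr=[
    [0, 0, 0],
    [0, 0, 0],
    [0, 0, 0],
    [0, 0, 0],
    [0, 0, 0],
    [0, 0, 0],
    [0, 0, 0],
    [0, 0, 0],
    [0, 0, 0],
  ],
)

```text
time_s: 5.2
position: [0.613, 0.1205, 0.1353]
tool_rot: [[-0.999, 0.053, 0.0], [0.053, 0.999, 0.0], [-0.0, 0.0, -1.0]]
ft_force: [-0.0, -0.0, -0.3]
grip_width: 0.0522
```

>>> jog_arm(
  travel=[
    [-0.0001, -0.002, 0],
    [0, 0, 0],
    [0, 0, 0],
  ],
  dr=[
    [0, 0, 0],
    [0, 0, 0],
    [0, 0, 0],
  ],
)

```text
time_s: 5.45
position: [0.6129, 0.1187, 0.1354]
tool_rot: [[-0.999, 0.052, 0.0], [0.052, 0.999, 0.0], [-0.0, 0.0, -1.0]]
ft_force: [0.3, 1.1, 0.9]
grip_width: 0.052
```

>>> jog_arm(
  travel=[
    [-0.0001, -0.002, 0],
    [0, 0, 0],
    [0, 0, 0],
  ],
  dr=[
    [0, 0, 0],
    [0, 0, 0],
    [0, 0, 0],
  ],
)

```text
time_s: 5.7
position: [0.6128, 0.1167, 0.1355]
tool_rot: [[-0.999, 0.052, 0.0], [0.052, 0.999, 0.0], [-0.0, 0.0, -1.0]]
ft_force: [-0.2, 2.9, 0.9]
grip_width: 0.0522
```

>>> jog_arm(
  travel=[
    [-0.0001, -0.002, 0],
    [0, 0, 0],
    [0, 0, 0],
  ],
  dr=[
    [0, 0, 0],
    [0, 0, 0],
    [0, 0, 0],
  ],
)

```text
time_s: 5.95
position: [0.6127, 0.1148, 0.1355]
tool_rot: [[-0.999, 0.052, 0.0], [0.052, 0.999, 0.001], [-0.0, 0.001, -1.0]]
ft_force: [0.9, 4.9, 3.5]
grip_width: 0.0522
```

The left handle is sound, with springy stops on both sides. Moving on to the middle one.

>>> jog_arm(
  travel=[
    [0.0005, 0.01, 0],
    [0.0005, 0.009, 0],
    [0, 0, 0.015],
    [0, 0, 0.02],
    [0, 0, 0.02],
    [0, 0, 0.02],
    [-0.001, -0.02, 0],
    [-0.001, -0.02, 0],
    [-0.001, -0.02, 0],
    [-0.001, -0.02, 0],
    [-0.001, -0.02, 0],
    [-0.001, -0.02, 0],
    [-0.001, -0.0195, 0],
    [0, 0, 0],
    [0, 0, 0],
    [0, 0, -0.015],
    [0, 0, -0.02],
    [0, 0, -0.02],
    [0, 0, -0.02],
    [0, 0, 0],
  ],
  dr=[
    [0, 0, 0],
    [0, 0, 0],
    [0, 0, 0],
    [0, 0, 0],
    [0, 0, 0],
    [0, 0, 0],
    [0, 0, 0],
    [0, 0, 0],
    [0, 0, 0],
    [0, 0, 0],
    [0, 0, 0],
    [0, 0, 0],
    [0, 0, 0],
    [0, 0, 0],
    [0, 0, 0],
    [0, 0, 0],
    [0, 0, 0],
    [0, 0, 0],
    [0, 0, 0],
    [0, 0, 0],
  ],
)

```text
time_s: 7.62
position: [0.6049, -0.0044, 0.1314]
tool_rot: [[-0.999, 0.051, -0.007], [0.051, 0.999, 0.001], [0.007, 0.001, -1.0]]
ft_force: [-0.2, 0.0, -0.2]
grip_width: 0.0519
```

>>> jog_arm(
  travel=[
    [0.0001, 0.003, 0],
    [0.0001, 0.003, 0],
    [0.0001, 0.003, 0],
    [0.0001, 0.003, 0],
    [0.0001, 0.002, 0],
    [0, 0, 0],
    [0, 0, 0],
  ],
  dr=[
    [0, 0, 0],
    [0, 0, 0],
    [0, 0, 0],
    [0, 0, 0],
    [0, 0, 0],
    [0, 0, 0],
    [0, 0, 0],
  ],
)

```text
time_s: 8.2
position: [0.6072, 0.0081, 0.1356]
tool_rot: [[-0.999, 0.052, 0.0], [0.052, 0.999, -0.0], [-0.0, -0.0, -1.0]]
ft_force: [0.3, -0.0, 0.1]
grip_width: 0.052
```

>>> jog_arm(
  travel=[
    [0.0001, 0.002, 0],
    [0.0001, 0.002, 0],
    [0, 0, 0],
    [0, 0, 0],
  ],
  dr=[
    [0, 0, 0],
    [0, 0, 0],
    [0, 0, 0],
    [0, 0, 0],
  ],
)

```text
time_s: 8.53
position: [0.6074, 0.0119, 0.1354]
tool_rot: [[-0.999, 0.052, 0.0], [0.052, 0.999, -0.0], [-0.0, -0.0, -1.0]]
ft_force: [-0.2, -0.8, 0.6]
grip_width: 0.0519
```

>>> jog_arm(
  travel=[
    [0.0001, 0.002, 0],
    [0, 0, 0],
    [0, 0, 0],
  ],
  dr=[
    [0, 0, 0],
    [0, 0, 0],
    [0, 0, 0],
  ],
)

```text
time_s: 8.78
position: [0.6075, 0.014, 0.1354]
tool_rot: [[-0.999, 0.052, 0.0], [0.052, 0.999, -0.0], [-0.0, -0.0, -1.0]]
ft_force: [-0.7, -1.9, 0.9]
grip_width: 0.052
```

>>> jog_arm(
  travel=[
    [0.0001, 0.002, 0],
    [0, 0, 0],
    [0, 0, 0],
  ],
  dr=[
    [0, 0, 0],
    [0, 0, 0],
    [0, 0, 0],
  ],
)

```text
time_s: 9.03
position: [0.6076, 0.0161, 0.1353]
tool_rot: [[-0.999, 0.052, 0.0], [0.052, 0.999, -0.0], [-0.0, -0.0, -1.0]]
ft_force: [0.5, -0.4, 0.9]
grip_width: 0.0522
```

>>> jog_arm(
  travel=[
    [0.0001, 0.002, 0],
    [0, 0, 0],
    [0, 0, 0],
  ],
  dr=[
    [0, 0, 0],
    [0, 0, 0],
    [0, 0, 0],
  ],
)

```text
time_s: 9.28
position: [0.6077, 0.0181, 0.1353]
tool_rot: [[-0.999, 0.052, -0.0], [0.052, 0.999, 0.0], [0.0, 0.0, -1.0]]
ft_force: [0.3, -1.0, -0.3]
grip_width: 0.0522
```

Force stays near 1 N 10 mm past contact, so the middle handle is probably the slack one. Continuing gently to its stop.

>>> jog_arm(
  travel=[
    [0.0001, 0.0015, 0],
    [0.0001, 0.0015, 0],
    [0, 0, 0],
    [0, 0, 0],
  ],
  dr=[
    [0, 0, 0],
    [0, 0, 0],
    [0, 0, 0],
    [0, 0, 0],
  ],
)

```text
time_s: 9.62
position: [0.6078, 0.0212, 0.1353]
tool_rot: [[-0.999, 0.052, -0.0], [0.052, 0.999, 0.0], [0.0, 0.0, -1.0]]
ft_force: [0.4, 0.1, 0.1]
grip_width: 0.0523
```

>>> jog_arm(
  travel=[
    [0.0001, 0.0015, 0],
    [0.0001, 0.0015, 0],
    [0, 0, 0],
    [0, 0, 0],
  ],
  dr=[
    [0, 0, 0],
    [0, 0, 0],
    [0, 0, 0],
    [0, 0, 0],
  ],
)

```text
time_s: 9.95
position: [0.608, 0.0242, 0.1353]
tool_rot: [[-0.999, 0.052, -0.0], [0.052, 0.999, 0.0], [0.0, 0.0, -1.0]]
ft_force: [-0.2, -1.0, 1.5]
grip_width: 0.0521
```

>>> jog_arm(
  travel=[
    [0.0001, 0.0015, 0],
    [0.0001, 0.001, 0],
    [0, 0, 0],
    [0, 0, 0],
  ],
  dr=[
    [0, 0, 0],
    [0, 0, 0],
    [0, 0, 0],
    [0, 0, 0],
  ],
)

```text
time_s: 10.28
position: [0.6082, 0.0266, 0.1353]
tool_rot: [[-0.999, 0.052, -0.0], [0.052, 0.999, 0.0], [0.0, 0.0, -1.0]]
ft_force: [-0.0, -0.7, -0.3]
grip_width: 0.0524
```

>>> jog_arm(
  travel=[
    [0.0001, 0.0015, 0],
    [0.0001, 0.0015, 0],
    [0, 0, 0],
    [0, 0, 0],
  ],
  dr=[
    [0, 0, 0],
    [0, 0, 0],
    [0, 0, 0],
    [0, 0, 0],
  ],
)

```text
time_s: 10.62
position: [0.6084, 0.0297, 0.1352]
tool_rot: [[-0.999, 0.052, -0.0], [0.052, 0.999, 0.0], [0.0, 0.0, -1.0]]
ft_force: [-0.4, -0.5, -0.6]
grip_width: 0.0523
```

>>> jog_arm(
  travel=[
    [0.0001, 0.0015, 0],
    [0.0001, 0.001, 0],
    [0, 0, 0],
    [0, 0, 0],
  ],
  dr=[
    [0, 0, 0],
    [0, 0, 0],
    [0, 0, 0],
    [0, 0, 0],
  ],
)

```text
time_s: 10.95
position: [0.6087, 0.0321, 0.1353]
tool_rot: [[-0.999, 0.052, -0.0], [0.052, 0.999, 0.0], [0.0, 0.0, -1.0]]
ft_force: [-0.6, -0.1, 0.9]
grip_width: 0.052
```

>>> jog_arm(
  travel=[
    [0.0001, 0.0015, 0],
    [0, 0, 0],
    [0, 0, 0],
  ],
  dr=[
    [0, 0, 0],
    [0, 0, 0],
    [0, 0, 0],
  ],
)

```text
time_s: 11.2
position: [0.6088, 0.0335, 0.1353]
tool_rot: [[-0.999, 0.052, 0.0], [0.052, 0.999, -0.0], [-0.0, -0.0, -1.0]]
ft_force: [0.0, -1.6, 0.2]
grip_width: 0.0517
```

>>> jog_arm(
  travel=[
    [0.0001, 0.0015, 0],
    [0, 0, 0],
    [0, 0, 0],
  ],
  dr=[
    [0, 0, 0],
    [0, 0, 0],
    [0, 0, 0],
  ],
)

```text
time_s: 11.45
position: [0.6089, 0.0349, 0.1353]
tool_rot: [[-0.999, 0.052, -0.0], [0.052, 0.999, -0.0], [0.0, -0.0, -1.0]]
ft_force: [-0.7, -3.3, -0.7]
grip_width: 0.0519
```

>>> jog_arm(
  travel=[
    [0.0001, 0.0015, 0],
    [0, 0, 0],
    [0, 0, 0],
  ],
  dr=[
    [0, 0, 0],
    [0, 0, 0],
    [0, 0, 0],
  ],
)

```text
time_s: 11.7
position: [0.6089, 0.0363, 0.1353]
tool_rot: [[-0.999, 0.052, -0.0], [0.052, 0.999, -0.0], [0.0, -0.0, -1.0]]
ft_force: [0.1, -4.7, -1.3]
grip_width: 0.0521
```

```bash
python3 - <<'E'
from h import *
im=get_image("scene");o=observe();print(o['time_s'],o['position'],o['ft_force'],o['grip_width'])
cv2.imwrite("pics/s4.png",cv2.resize(im["color"][150:290,200:360,::-1],None,fx=4,fy=4,interpolation=2))
E
```

```text
11.75 [0.60894444 0.03632787 0.13525816] [-0.37523438 -4.02326815 -0.62923112] 0.051949269872055455
```

View pics/s4.png

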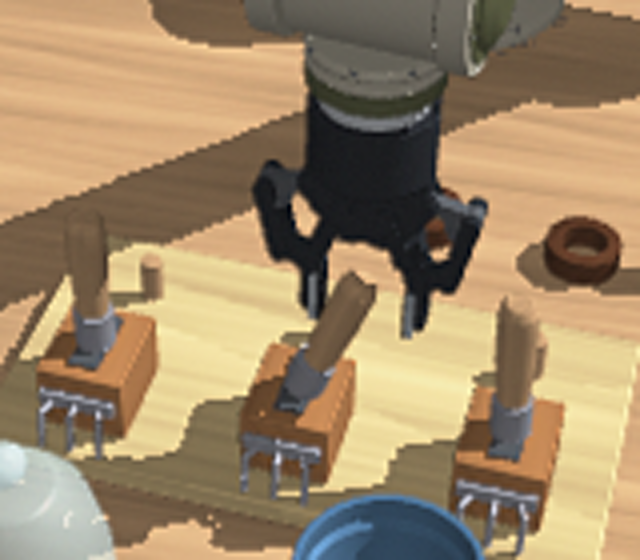

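The middle handle leans fully to +y (top at crop (352,285)) and pushes back at over 4 N, so it's at its firm stop after about 26 mm of free travel. Now I'll back off, lift, and go to the ring.

>>> jog_arm(
  travel=[
    [-0.0001, -0.003, 0],
    [-0.0001, -0.003, 0],
    [-0.0001, -0.003, 0],
    [0, 0, 0.01],
    [0, 0, 0.02],
    [0, 0, 0.025],
    [0, 0, 0.025],
    [-0.0085, 0.0229, 0],
    [-0.0085, 0.0229, 0],
    [-0.0085, 0.0229, 0],
    [-0.0085, 0.0229, 0],
    [-0.0085, 0.0229, 0],
    [-0.0085, 0.0229, 0],
    [-0.0085, 0.0229, 0],
    [-0.0085, 0.0229, 0],
    [-0.0085, 0.0229, 0],
    [-0.0085, 0.0229, 0],
    [-0.0085, 0.0229, 0],
    [-0.0085, 0.0229, 0],
    [0, 0, 0],
  ],
  dr=[
    [0, 0, 0],
    [0, 0, 0],
    [0, 0, 0],
    [0, 0, 0],
    [0, 0, 0],
    [0, 0, 0],
    [0, 0, 0],
    [0, 0, 0],
    [0, 0, 0],
    [0, 0, 0],
    [0, 0, 0],
    [0, 0, 0],
    [0, 0, 0],
    [0, 0, 0],
    [0, 0, 0],
    [0, 0, 0],
    [0, 0, 0],
    [0, 0, 0],
    [0, 0, 0],
    [0, 0, 0],
  ],
)

```text
time_s: 13.42
position: [0.5049, 0.3058, 0.2162]
tool_rot: [[-0.999, 0.049, 0.0], [0.049, 0.999, 0.002], [-0.0, 0.002, -1.0]]
ft_force: [-0.4, 0.1, -0.9]
grip_width: 0.052
```

>>> jog_arm(
  travel=[
    [0, 0, -0.025],
    [0, 0, -0.03],
    [0, 0, -0.03],
    [0, 0, -0.03],
    [0, 0, -0.02],
    [0, 0, -0.01],
    [0, 0, 0],
    [0, 0, 0],
  ],
  dr=[
    [0, 0, 0],
    [0, 0, 0],
    [0, 0, 0],
    [0, 0, 0],
    [0, 0, 0],
    [0, 0, 0],
    [0, 0, 0],
    [0, 0, 0],
  ],
  jaw=0.0854,
)

```text
time_s: 14.08
position: [0.5073, 0.3023, 0.0713]
tool_rot: [[-0.999, 0.053, 0.001], [0.053, 0.999, 0.0], [-0.001, 0.001, -1.0]]
ft_force: [0.4, 0.1, 0.8]
grip_width: 0.0856
```

```bash
python3 - <<'E'
from h import *
im=get_image("scene");o=observe();print(o['time_s'],o['position'],o['ft_force'],o['grip_width'])
cv2.imwrite("pics/s5.png",cv2.resize(im["color"][150:290,240:440,::-1],None,fx=4,fy=4,interpolation=2))
im=get_image("top")
cv2.imwrite("pics/t5.png",cv2.resize(im["color"][140:290,160:350,::-1],None,fx=4,fy=4,interpolation=2))
E
```

```text
14.1333 [0.50756184 0.30247076 0.07191382] [0.00409899 0.1319416  0.31946467] 0.08550433707187473
```

View pics/s5.png

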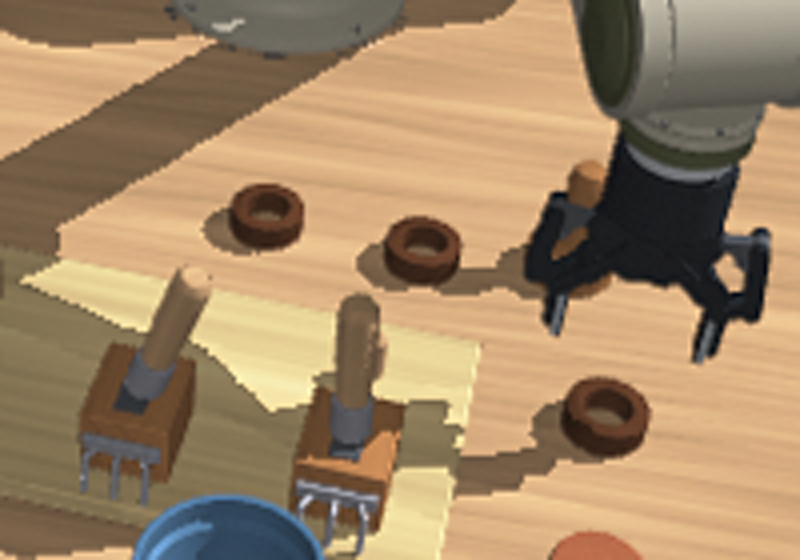

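View pics/t5.png

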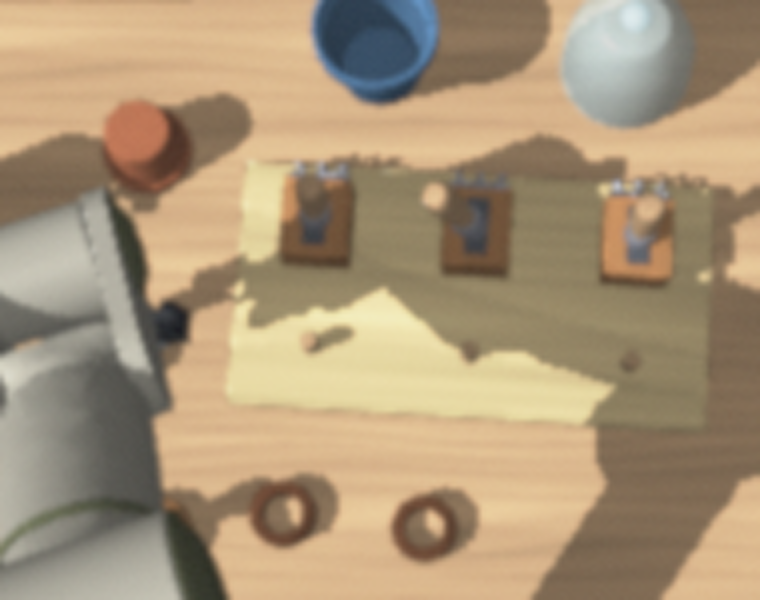

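The middle handle stays leaning (top-crop (435,195)), and the target ring (scene crop (605,415)) lies under the open jaws. Descending and gripping it.

>>> jog_arm(
  travel=[
    [0, 0, -0.02],
    [0, 0, -0.02],
    [0, 0, -0.015],
    [0, 0, -0.011],
    [0, 0, 0],
    [0, 0, 0],
  ],
  dr=[
    [0, 0, 0],
    [0, 0, 0],
    [0, 0, 0],
    [0, 0, 0],
    [0, 0, 0],
    [0, 0, 0],
  ],
)

```text
time_s: 14.68
position: [0.5071, 0.3025, 0.0051]
tool_rot: [[-0.999, 0.052, 0.001], [0.052, 0.999, 0.0], [-0.001, 0.0, -1.0]]
ft_force: [-0.8, 0.1, 0.6]
grip_width: 0.0855
```

>>> jog_arm(
  travel=[
    [0, 0, 0],
    [0, 0, 0],
    [0, 0, 0],
    [0, 0, 0],
    [0, 0, 0],
    [0, 0, 0],
    [0, 0, 0],
    [0, 0, 0],
  ],
  dr=[
    [0, 0, 0],
    [0, 0, 0],
    [0, 0, 0],
    [0, 0, 0],
    [0, 0, 0],
    [0, 0, 0],
    [0, 0, 0],
    [0, 0, 0],
  ],
  jaw=0.03,
  newtons=35,
)

```text
time_s: 15.35
position: [0.5073, 0.3026, 0.006]
tool_rot: [[-0.999, 0.052, 0.002], [0.052, 0.999, 0.001], [-0.002, 0.001, -1.0]]
ft_force: [-2.0, -0.8, 7.8]
grip_width: 0.0571
```

>>> jog_arm(
  travel=[
    [0, 0, 0.015],
    [0, 0, 0.025],
    [0, 0, 0.025],
    [0, 0, 0.025],
    [0, 0, 0],
    [0, 0, 0],
  ],
  dr=[
    [0, 0, 0],
    [0, 0, 0],
    [0, 0, 0],
    [0, 0, 0],
    [0, 0, 0],
    [0, 0, 0],
  ],
)

```text
time_s: 15.85
position: [0.5072, 0.3026, 0.096]
tool_rot: [[-0.999, 0.052, 0.003], [0.052, 0.999, 0.001], [-0.003, 0.001, -1.0]]
ft_force: [-0.4, -0.1, -0.9]
grip_width: 0.0566
```

```bash
python3 - <<'E'
from h import *
im=get_image("scene");o=observe();print(o['time_s'],o['position'],o['ft_force'],o['grip_width'],o['tool_rot'].round(4).tolist())
a=proj(im,o['position']);print(a)
cv2.imwrite("pics/s6.png",cv2.resize(im["color"][150:290,300:460,::-1],None,fx=4.9,fy=4.28,interpolation=2))
cv2.imwrite("pics/s6b.png",cv2.resize(im["color"][190:260,350:440,::-1],None,fx=8,fy=8,interpolation=2))
E
```

```text
15.9 [0.50656245 0.30227617 0.09459648] [-0.23116891  0.39324916 -1.22759799] 0.05667647928137428 [[-0.9986, 0.0523, 0.0006], [0.0523, 0.9986, 0.0002], [-0.0006, 0.0002, -1.0]]
(np.float64(396.66616130592786), np.float64(231.75667477435633))
```

View pics/s6b.png

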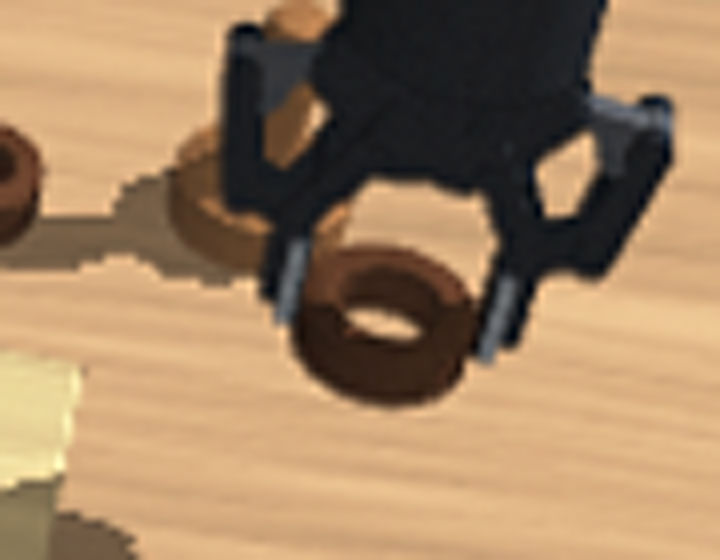

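```bash
python3 - <<'E'
from h import *
im=get_image("scene");o=observe();p=o['position']
h=cv2.cvtColor(im["color"],cv2.COLOR_RGB2HSV)
print(onz(im,397.7,230.3,p[2]+.005)-p)
t=get_image("top")
cv2.imwrite("pics/t7.png",np.hstack([cv2.resize(t["color"][200:250,250:300,::-1],(400,400),interpolation=0),cv2.resize(im["color"][200:250,265:315,::-1],(400,400),interpolation=0)]))
for z in(.018,.052):print(proj(t,[.5008,-.0002,z]),proj(im,[.5008,-.0002,z]))
E
```

```text
[-0.0012914   0.00194502  0.005     ]
(np.float64(277.13935107055835), np.float64(228.25410044094406)) (np.float64(283.5019215843577), np.float64(232.62414419799848))
(np.float64(277.119353745294), np.float64(226.64308832797872)) (np.float64(283.8283398732826), np.float64(223.89409538588487))
```

View pics/t7.png

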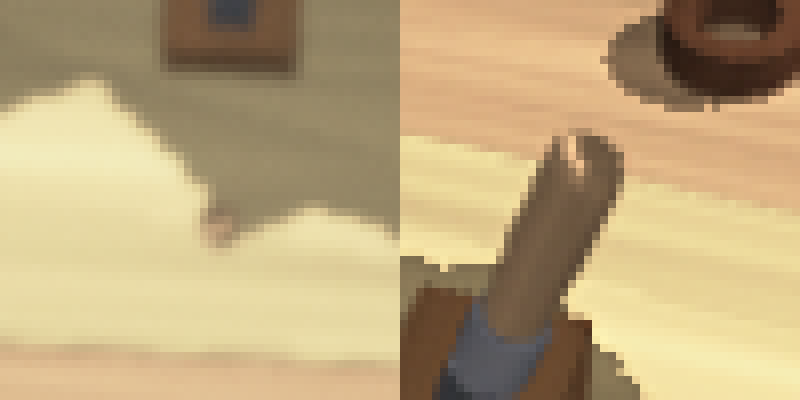

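Ring is held level, about 1 mm off the TCP. The middle peg is at about (0.501, 0.000), with its top-view pixel (276.8,227.5) matching the prediction. Carrying the ring over it.

>>> jog_arm(
  travel=[
    [0, 0, 0.02],
    [-0.0005, -0.01, 0.01],
    [-0.0005, -0.0225, 0],
    [-0.0005, -0.0225, 0],
    [-0.0005, -0.0225, 0],
    [-0.0005, -0.0225, 0],
    [-0.0005, -0.0225, 0],
    [-0.0005, -0.0225, 0],
    [-0.0005, -0.0225, 0],
    [-0.0005, -0.0225, 0],
    [-0.0005, -0.0225, 0],
    [-0.0005, -0.0225, 0],
    [-0.0005, -0.0225, 0],
    [-0.0005, -0.0225, 0],
    [0, -0.0125, 0],
    [0, -0.01, 0],
    [0, 0, 0],
    [0, 0, 0],
    [0, 0, -0.02],
    [0, 0, -0.02],
  ],
  dr=[
    [0, 0, 0],
    [0, 0, 0],
    [0, 0, 0],
    [0, 0, 0],
    [0, 0, 0],
    [0, 0, 0],
    [0, 0, 0],
    [0, 0, 0],
    [0, 0, 0],
    [0, 0, 0],
    [0, 0, 0],
    [0, 0, 0],
    [0, 0, 0],
    [0, 0, 0],
    [0, 0, 0],
    [0, 0, 0],
    [0, 0, 0],
    [0, 0, 0],
    [0, 0, 0],
    [0, 0, 0],
  ],
)

```text
time_s: 17.67
position: [0.5006, 0.0006, 0.0845]
tool_rot: [[-0.999, 0.051, 0.003], [0.051, 0.999, -0.0], [-0.003, -0.0, -1.0]]
ft_force: [-0.8, 0.3, -1.4]
grip_width: 0.0569
```

>>> jog_arm(
  travel=[
    [0, 0, -0.01],
    [0, 0, 0],
    [0, 0, 0],
  ],
  dr=[
    [0, 0, 0],
    [0, 0, 0],
    [0, 0, 0],
  ],
)

```text
time_s: 17.92
position: [0.5, 0.0005, 0.0743]
tool_rot: [[-0.999, 0.051, -0.001], [0.051, 0.999, 0.0], [0.001, 0.0, -1.0]]
ft_force: [0.5, -0.2, -0.5]
grip_width: 0.0568
```

```bash
python3 - <<'E'
from h import *
im=get_image("scene");o=observe();print(o['time_s'],o['position'],o['ft_force'],o['grip_width'])
t=get_image("top")
cv2.imwrite("pics/s8.png",np.hstack([cv2.resize(im["color"][160:260,220:340,::-1],(480,400),interpolation=2),cv2.resize(t["color"][200:260,230:300,::-1],(320,400),interpolation=2)]))
E
```

```text
17.9667 [5.00426690e-01 3.49583024e-04 7.48066292e-02] [ 0.34751221 -1.39849861 -0.3899005 ] 0.0564942513766729
```

View pics/s8.png

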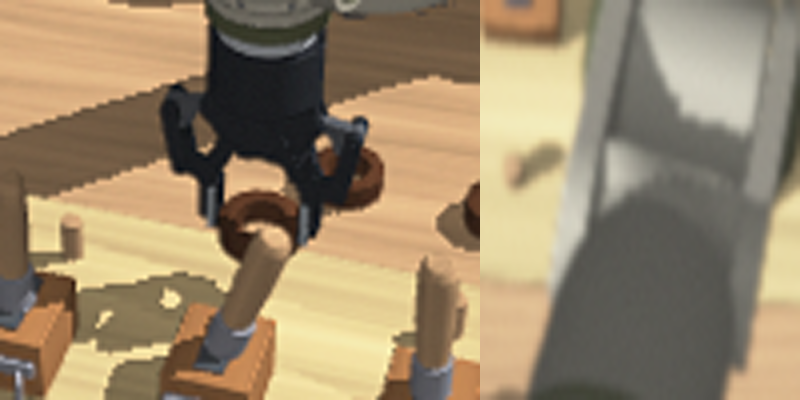

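The ring is above the middle peg, at scene crop (265,215) behind the leaning handle. Lowering while watching the force.

>>> jog_arm(
  travel=[
    [0.0005, 0, -0.006],
    [0, 0, -0.006],
    [0, 0, -0.006],
    [0, 0, -0.006],
    [0, 0, 0],
    [0, 0, 0],
  ],
  dr=[
    [0, 0, 0],
    [0, 0, 0],
    [0, 0, 0],
    [0, 0, 0],
    [0, 0, 0],
    [0, 0, 0],
  ],
)

```text
time_s: 18.52
position: [0.5005, -0.0002, 0.0499]
tool_rot: [[-0.999, 0.052, -0.001], [0.052, 0.999, 0.0], [0.001, 0.0, -1.0]]
ft_force: [-0.0, 0.6, -0.6]
grip_width: 0.0566
```

>>> jog_arm(
  travel=[
    [0, 0, -0.006],
    [0, 0, -0.006],
    [0, 0, -0.006],
    [0, 0, -0.006],
    [0, 0, 0],
    [0, 0, 0],
  ],
  dr=[
    [0, 0, 0],
    [0, 0, 0],
    [0, 0, 0],
    [0, 0, 0],
    [0, 0, 0],
    [0, 0, 0],
  ],
)

```text
time_s: 19.02
position: [0.5005, -0.0002, 0.0259]
tool_rot: [[-0.999, 0.052, -0.001], [0.052, 0.999, 0.0], [0.001, 0.0, -1.0]]
ft_force: [-0.0, 0.5, -0.4]
grip_width: 0.0567
```

>>> jog_arm(
  travel=[
    [0, 0, -0.001],
    [0, 0, 0],
    [0, 0, 0],
  ],
  dr=[
    [0, 0, 0],
    [0, 0, 0],
    [0, 0, 0],
  ],
)

```text
time_s: 19.27
position: [0.5008, -0.0002, 0.0255]
tool_rot: [[-0.999, 0.052, 0.0], [0.052, 0.999, -0.0], [-0.0, -0.0, -1.0]]
ft_force: [-0.5, -0.9, -0.3]
grip_width: 0.0564
```

>>> jog_arm(
  travel=[
    [0, 0, 0],
    [0, 0, 0],
    [0, 0, 0],
    [0, 0, 0],
    [0, 0, 0],
    [0, 0, 0],
  ],
  dr=[
    [0, 0, 0],
    [0, 0, 0],
    [0, 0, 0],
    [0, 0, 0],
    [0, 0, 0],
    [0, 0, 0],
  ],
  jaw=0.08,
)

```text
time_s: 19.77
position: [0.5007, -0.0002, 0.0253]
tool_rot: [[-0.999, 0.052, 0.0], [0.052, 0.999, -0.0], [-0.0, -0.0, -1.0]]
ft_force: [-0.1, -0.2, -0.1]
grip_width: 0.0799
```

>>> jog_arm(
  travel=[
    [0, 0, 0.01],
    [0, 0, 0.02],
    [0, 0, 0.03],
    [0, 0, 0.03],
    [0, 0, 0.03],
    [0, 0, 0.03],
    [0, 0, 0.03],
    [0, 0, 0.02],
    [-0.02, 0.02, 0],
    [-0.02, 0.03, 0],
    [-0.02, 0.03, 0],
    [-0.02, 0.03, 0],
    [-0.02, 0.03, 0],
    [-0.02, 0.03, 0],
    [-0.01, 0.03, 0],
    [0, 0.03, 0],
    [0, 0.03, 0],
    [0, 0.02, 0],
    [0, 0, 0],
    [0, 0, 0],
  ],
  dr=[
    [0, 0, 0],
    [0, 0, 0],
    [0, 0, 0],
    [0, 0, 0],
    [0, 0, 0],
    [0, 0, 0],
    [0, 0, 0],
    [0, 0, 0],
    [0, 0, 0],
    [0, 0, 0],
    [0, 0, 0],
    [0, 0, 0],
    [0, 0, 0],
    [0, 0, 0],
    [0, 0, 0],
    [0, 0, 0],
    [0, 0, 0],
    [0, 0, 0],
    [0, 0, 0],
    [0, 0, 0],
  ],
)

```text
time_s: 21.43
position: [0.3703, 0.2803, 0.2251]
tool_rot: [[-0.999, 0.05, -0.0], [0.05, 0.999, -0.0], [0.0, -0.0, -1.0]]
ft_force: [0.3, -1.0, -0.2]
grip_width: 0.0802
```

```bash
python3 - <<'E'
from h import *
im=get_image("scene");o=observe();print(o['time_s'],o['position'],o['ft_force'],o['grip_width'])
t=get_image("top"); save(im,"s9f.png")
cv2.imwrite("pics/s9.png",np.hstack([cv2.resize(im["color"][180:280,210:330,::-1],(480,400),interpolation=2),cv2.resize(t["color"][175:255,240:304,::-1],(320,400),interpolation=2)]))
# lean of handle: top of handle on z plane
print([proj(im,[.6057+.0523*d,-.0057+d,.172]) for d in (.0,.030,.034,.038)])
E
```

```text
21.4833 [0.37043206 0.27962635 0.2251391 ] [-0.10779987 -0.36447699 -0.42875238] 0.08016756546539733
[(np.float64(274.1986375979298), np.float64(215.93254585671065)), (np.float64(286.11406412962765), np.float64(218.28131757341774)), (np.float64(287.71245086745716), np.float64(218.59639194798473)), (np.float64(289.31312676697263), np.float64(218.91191756264863))]
```

View pics/s9.png

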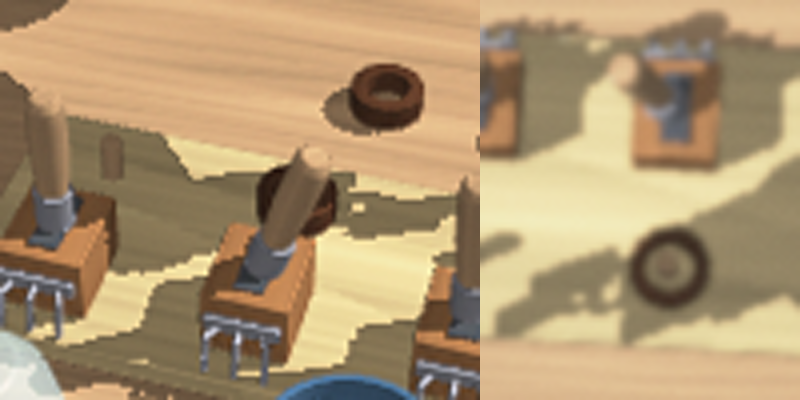

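View pics/s9f.png

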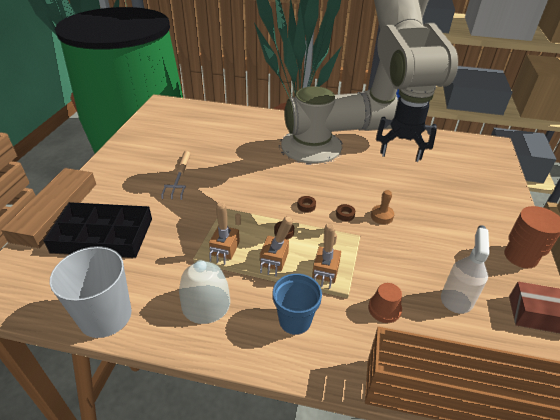

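The ring lies around the middle peg (the top view shows the peg inside the hole). The middle handle's top, at scene (288.5,217), corresponds to a shift of about 34–36 mm there, as expected for the full 26 mm lean at the grip. Nothing else has moved, so I'm handing in.

```bash
python3 -c "
from rig import close_job; print(close_job())"
```

```text
the job is handed in; nothing more can be done
None
```

The middle handle has the worn pin; I left it leaning to the robot's left at its stop and slipped the marker ring over the peg in front of it. I handed the job in at about 21.5 s.

- **Left handle:** it sprang back on both sides after about 8 mm of total play, with a peak push of about 6.5 N, so it is sound.
- **Middle handle:** it moved about 26 mm with only about 1 N of drag, then met a firm stop. I pushed to about 4.7 N there.
- **Right handle:** I didn't touch it, since only one pin is worn.
- **Ring:** I took the one farthest to the robot's left. The last pictures show it around the middle peg, with the peg visible through the hole. I felt no contact force while lowering it and let it drop the last 1–2 mm.
- **Last checks:** the handle was still at full lean, the other things looked unmoved, and the arm was clear. No check failed. In the scene view the leaning handle partly hides the ring, so whether it lies flat was judged mainly from the top view.

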